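# Park the bench kit in its matching holders

### The arm

A 7-joint arm with a two-finger parallel gripper is mounted at the origin on a cart in front of the work surface, level with it; the furniture and walls round the work are solid. World frame = base frame: x ahead of the robot, y to its left, z up, the work surface at z = 0. Lengths are in m, angles in rad, forces in N, time in s.
With the tool pointing down it reaches from about 0.425 to 0.95 m from the base axis. Payload 4.7 kg.
Tool frame: the origin (TCP) lies on the centre line of the jaws, within the pads' length; the fingertips stand 17 mm ahead of it and the grasp point (between the pads) lies 2 mm behind it (tcp_to_tips is the distance from the TCP to the fingertips, in m); z points along the fingers, x is the direction in which the jaws open and shut, and the axes are right-handed (so a half turn about z gives the same grasp; the last joint's range is limited). The gripper opens to 87 mm and grips with 3 to 60 N. Pads are 19 mm wide; open, the fingers measure 117 mm over their backs; the gripper's body (75 mm by 190 mm) begins 51 mm behind the grasp point.
Start: joints at [1.168, 0.469, -0.049, 1.532, 0.024, 1.141, -0.082], TCP at [0.247, -0.628, 0.24] pointing down, gripper open.
Joint ranges: [-2.59, 2.59], [-0.33, 1.99], [-1.39, 1.29], [0.1, 2.45], [-1.04, 4.18], [0.21, 1.99], [-2.66, 2.66]. Speed limits (rad/s): [2.57, 2.57, 3.14, 3.14, 3.14, 3.14, 3.14].

### API

Orientations are given as [roll, pitch, yaw] about the fixed x, y, z axes, in that order (R = Rz(yaw) Ry(pitch) Rx(roll)).
In Python, from station import * gives the robot as it stands.
- The arm moves only by the shell command python3 -m inch 'ROWS'. ROWS is text: rows parted by semicolons, each of 7 numbers parted by spaces: the shift along the world's x, y, z in m, then the turn, a rotation vector about the world's x, y, z in degrees, then the finger opening in m, from 0 to 0.087. A call has 1 to 20 rows; each row is the pose to reach, as a shift and turn from the pose commanded when the call began; what a row does not reach only later rows make up. A row lasts 1/12 s, in which the tool goes at most 41.7 mm and 7.16 degrees, less where a joint would pass 70% of its speed; a pose out of reach is approached as far as the arm can. A call with a gripper value outside its range is refused whole. The fingers move at their own pace and stop on an object; the grip force is fixed at half the most. Time passes only in rows, so rows that repeat a pose let the fingers close. It gives the time, the measured TCP pose, the force and the opening at its end, in the units of the state.
- read_state(): the state, without advancing time (a new reading comes with each control period).
- camera(name): name is "side" or "top"; returns a dict with "image" (420x560x3 uint8, red, green, blue), "fovy" (degrees; the focal length in pixels is half the picture's height over the tangent of half this angle, whatever the lens; pixels are square), "cx", "cy" (the principal point, pixels), "R" (3x3) and "t" (3): a world point X has camera coordinates R X + t. Camera axes: x right, y down, z forward; pixel columns grow to the right and rows downward; lengths in m; the calibration is good to about 2 mm. A picture is of the moment at which its call begins. There is no depth.
- hand_in(): hands the job in, once; it reports no verdict.
Trained networks look in a picture, given as the dict that the camera call returned (one of the last four; its "shot" number tells which), for a name from the list of things; names that differ only in an ending like _2 or _b are one class to them, and where a whole thing is asked for, a point or a joint stands for the part that bears it (a point fixed in the world has none). Each returns a list of dicts, best first, with "confidence" (0 to 1); they miss things now and then, are a little off and sometimes report something else, mostly with a low value. They report only what shows in the picture. A call takes as long as a camera call.
- boxes_of(thing, picture): "box" ([left, top, width, height] in pixels, round what is visible of it).
- regions_of(thing, picture): "pixels" (420x560 bool, what is visible of it) and "box" ([left, top, width, height] in pixels, round what is visible of it).
The state is a dict: "clock": time; "joints": joint angles; "dq": joint speeds; "joint_torque": joint torques, N m; "ee_pos": TCP position; "tcp_rot": TCP orientation; "ft_force": force on the tool from outside, world axes, zero at the start; "torque": the same for the moment, N m; "opening": finger opening in m.
Only numpy, scipy, OpenCV 4.12 (cv2) and the standard library are available. Lean on these libraries where they do the work, as an engineer would, in place of code of your own. Each camera call takes 0.05 s, during which the arm holds its last target. There are 200 camera calls.

### The job

Tidy the front of the bench: put the black objective can, the purple-capped vial, the brown bulb carton and the bench timer into the white tray holders that match them, each holder's floor having the outline and colour of its own thing (black disc, purple disc, tan square, green oblong). Each must stand upright and flat on the floor of its holder, carton and timer squared up with the holder's walls; do not tip anything over, and leave the tape roll, the little cover-glass box and the culture dish where they are (similar bottles, can and carton in the row along the back wall stay there too).

Things in the scene. Friction and masses are not known exactly. Their poses are not given: they have to be found in the camera images.
- lens_can: Black round screw case for a microscope objective, 41 mm across, 66 mm high, plain cylinder, about 0.16 kg; all black, also from above. Goes into the round holder with the black disc. Origin: centre of its underside, z up along the axis; it stands upright on the counter.
- vial: Small round bottle with a purple screw cap and pink contents, body 34 mm across up to 60 mm, cap 21 mm across from there to 72 mm, about 0.05 kg. Goes into the round holder with the purple disc. Origin: centre of its underside, z up along the axis; it stands upright on the counter.
- carton: Brown cardboard spare-bulb carton with a yellow band, upright square block 42 x 42 mm, 66 mm high, about 0.03 kg. Goes into the square holder with the tan square. Origin: centre of its underside, x and y at right angles to its sides, z up.
- timer: Off-white bench timer with a display and three round buttons on its front, 0.07 kg, 66 mm long, 55 mm high; seen from its end a wedge with front (-x) at x = -14 mm and back at +16 mm at the foot, -11 and +9 at 35 mm height (pinch it there), -10 and +4 at the top. Goes into the holder with the green oblong, length along length, either way round. Origin: underside, mid-length; y along its length, z up.
- can_holder: Round holder for the black can: a 42 mm black disc is inlaid in the middle of its floor; 60 mm inside, 70 mm outside. Shallow white plastic tray holder fixed to the counter, 12 mm high; its walls are 5 mm thick and stand 7 mm above the floor inside, which is 5 mm above the counter. Origin: centre of its underside, z up; it is fixed wherever it stands at the start.
- vial_holder: Round holder for the purple-capped vial: a 34 mm purple disc is inlaid in the middle of its floor; 52 mm inside, 62 mm outside. Shallow white plastic tray holder fixed to the counter, 12 mm high; its walls are 5 mm thick and stand 7 mm above the floor inside, which is 5 mm above the counter. Origin: centre of its underside, z up; it is fixed wherever it stands at the start.
- carton_holder: Square holder for the carton: a 42 x 42 mm tan square is inlaid in its floor; 60 x 60 mm inside, 70 x 70 mm outside, x and y at right angles to its walls. Shallow white plastic tray holder fixed to the counter, 12 mm high; its walls are 5 mm thick and stand 7 mm above the floor inside, which is 5 mm above the counter. Origin: centre of its underside, z up; it is fixed wherever it stands at the start.
- timer_holder: Oblong holder for the timer: a 32 x 66 mm green oblong is inlaid in its floor; inside 50 mm along x and 84 mm along y, outside 60 x 94 mm. Shallow white plastic tray holder fixed to the counter, 12 mm high; its walls are 5 mm thick and stand 7 mm above the floor inside, which is 5 mm above the counter. Origin: centre of its underside, z up; it is fixed wherever it stands at the start.
- tape: Bystander, to be left alone: loose roll of pink label tape lying flat, 62 mm across, 19 mm high. Origin: middle of its underside.
- glass_box: Bystander, to be left alone: loose small whitish box of cover glasses, 31 x 31 x 18 mm. Origin: centre of its underside.
- dish: Bystander, to be left alone: loose small clear culture dish with pink contents, 39 mm across, 11 mm high. Origin: centre of its underside.

How it is judged:
At the end, for the whole second after the job is handed in: Each thing is at rest on the floor of its own holder (underside within 2.5 mm of it), upright within 0.1 rad; can and vial within 11.5 mm of the holder's middle, carton and timer within 14.5 mm; carton's sides and timer's length within 0.3 rad of the holder's walls (horizontal distance between lens_can and can_holder below 0.0115 m and z of lens_can in the frame of can_holder below 0.0075 m and angle between each of lens_can, vial, carton, timer's own z axis and vertical below 0.1 rad and linear speed of each of lens_can, vial, carton, timer below 0.02 m/s and angular speed of each of lens_can, vial, carton, timer below 0.2 rad/s and horizontal distance between vial and vial_holder below 0.0115 m and z of vial in the frame of vial_holder below 0.0075 m and horizontal distance between carton and carton_holder below 0.0145 m and z of carton in the frame of carton_holder below 0.0075 m and horizontal distance between timer and timer_holder below 0.0145 m and z of timer in the frame of timer_holder below 0.0075 m and (angle between the x axis of carton and the x axis of carton_holder, either way round below 0.3 rad or angle between the x axis of carton and the y axis of carton_holder, either way round below 0.3 rad) and angle between the x axis of timer and the x axis of timer_holder, either way round below 0.3 rad); the robot touches nothing.
It fails at once if the tape roll, the cover-glass box or the culture dish is shifted by more than 25 mm (distance of any of tape, glass_box, dish from where it was at the start of the episode above 0.025 m).
It fails at once if the can, vial, carton or timer is tipped over (more than 45 degrees) (angle between any of lens_can, vial, carton, timer's own z axis and vertical above 0.785 rad).
It also fails if it takes over 131 s, if anything falls off the work surface, if the arm or the gripper's body presses on something with over 40 N, if the wrist force passes 120 N, or if a joint passes its speed limit or range.

## Working session

There is one attempt and no reset: what is moved stays moved. The work goes in short steps, Python scripts to look and compute and a shell command to move; the robot and the scene stay as the last step left them, time stands still between calls to the robot, and variables do not carry over. Pictures are saved under pics/ and viewed, about 12 in all and at most 16, crops included, and the job is handed in when it is done.

```bash
mkdir -p pics; ls
python3 - <<'E'
from station import *
import cv2
for n in ("top","side"):
    c=camera(n); cv2.imwrite(f"pics/{n}0.png",c["image"][:,:,::-1]); print(n,c["fovy"],c["cx"],c["cy"],c["R"],c["t"])
    for th in "lens_can vial carton timer can_holder vial_holder carton_holder timer_holder tape glass_box dish".split():
        print(th,[(b["box"],round(b["confidence"],2)) for b in boxes_of(th,c)][:3])
print(read_state())
E
```

```text
pics
top 52.4455238083818 275.8908361123508 210.15173215596926 [[ 0.10958444 -0.99397376  0.00272343]
 [-0.9685668  -0.10739813 -0.22437469]
 [ 0.22331504  0.02195015 -0.97449914]] [-0.04931275  0.51695082  1.02952897]
lens_can [([370.5, 258.2, 19.5, 22.7], 0.85)]
vial [([122.9, 186.5, 22.5, 21.2], 0.51)]
carton [([322.6, 151.7, 24.5, 23.0], 0.65)]
timer [([302.1, 228.5, 27.6, 19.9], 0.82), ([271.6, 190.6, 23.4, 20.1], 0.31)]
can_holder []
vial_holder [([219.7, 215.7, 27.2, 21.0], 0.94)]
carton_holder [([217.8, 140.2, 35.0, 31.9], 0.94)]
timer_holder [([396.7, 198.6, 42.1, 34.8], 0.95)]
tape [([270.2, 187.7, 21.9, 24.9], 0.76)]
glass_box [([356.6, 223.2, 12.5, 9.0], 0.6), ([218.3, 140.3, 32.9, 29.1], 0.59)]
dish [([190.1, 201.6, 10.9, 9.4], 0.44)]
side 47.870311808294424 283.87775796191374 217.6477408634895 [[-0.1206317  -0.99263017  0.01154721]
 [-0.82998426  0.09447082 -0.54972846]
 [ 0.54458619 -0.07589868 -0.8352636 ]] [0.04180834 0.44936671 1.02126142]
lens_can [([373.5, 230.7, 21.5, 27.6], 0.92)]
vial []
carton [([307.9, 156.4, 16.7, 25.8], 0.59)]
timer [([303.7, 224.2, 27.0, 1
[... 417 characters left out ...]
'clock': 1.2, 'joints': array([ 1.16809874,  0.4685891 , -0.04859141,  1.53248644,  0.02411313,
        1.14101363, -0.08227421]), 'dq': array([-2.17920309e-03,  1.45160454e-03,  8.12460744e-06,  2.70976964e-04,
        9.01520547e-04, -1.53069627e-05, -6.70780067e-04]), 'joint_torque': array([-5.46549581e-04, -5.07843518e+01, -8.10688594e-02, -2.36451530e+01,
       -6.13624882e-02,  3.11236968e-02,  1.07878830e-05]), 'ee_pos': array([ 0.24652009, -0.62839444,  0.23958594]), 'tcp_rot': array([-3.14156772e+00, -8.77512792e-05, -1.19696548e+00]), 'ft_force': array([-0.29933914,  0.11694902, -0.72390068]), 'torque': array([ 0.00395062,  0.04130882, -0.03488107]), 'opening': 0.0870685966801622}
```

Run:
```python
import cv2
a=cv2.imread("pics/top0.png")[110:310,90:470]; cv2.imwrite("pics/t1.png",cv2.resize(a,None,fx=2.1,fy=2.1,interpolation=cv2.INTER_CUBIC))
a=cv2.imread("pics/side0.png")[130:310,90:470]; cv2.imwrite("pics/s1.png",cv2.resize(a,None,fx=2.1,fy=2.1,interpolation=cv2.INTER_CUBIC))
```

```text
(no output)
```

View pics/t1.png

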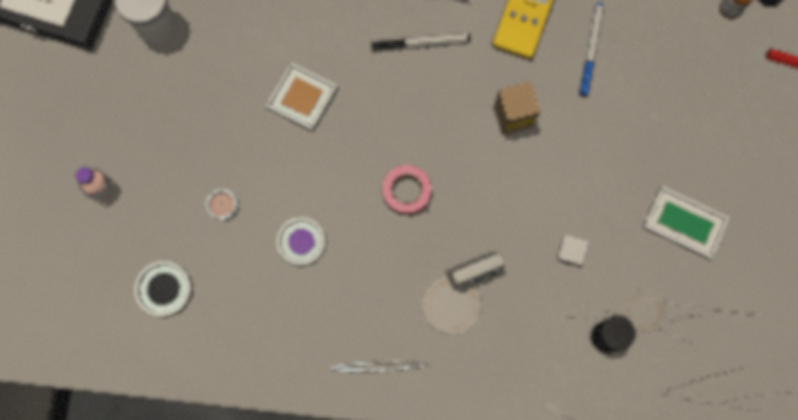

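View pics/s1.png

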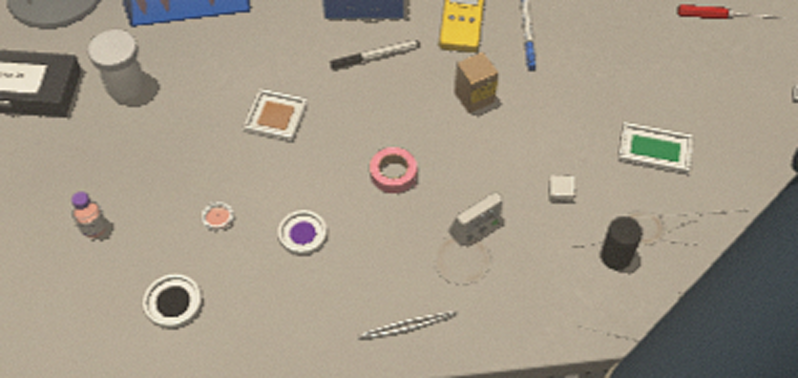

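```bash
cat > h.py <<'E'
from station import *
import numpy as np, cv2
from scipy.optimize import minimize
def F(c): return 210/np.tan(np.radians(c["fovy"]/2))
def proj(c,P):
    q=np.asarray(P)@np.array(c["R"]).T+c["t"]; return F(c)*q[:,:2]/q[:,2:]+[c["cx"],c["cy"]]
def ray(c,uv,z):
    uv=np.atleast_2d(uv); R=np.array(c["R"]); C=-R.T@c["t"]
    d=np.c_[(uv-[c["cx"],c["cy"]])/F(c),np.ones(len(uv))]@R
    return (C+d*((z-C[2])/d[:,2:]))[:,:2]
a=np.linspace(0,2*np.pi,24,endpoint=False)
def ring(r,z): return np.c_[r*np.cos(a),r*np.sin(a),0*a+z]
def boxp(x0,x1,y,z): return np.array([[x,s,z] for x in(x0,x1) for s in(-y,y)])
M={"lens_can":np.r_[ring(.0205,0),ring(.0205,.066)],
"vial":[np.r_[ring(.017,0),ring(.017,.06)],np.r_[ring(.0105,.06),ring(.0105,.072)]],
"carton":np.r_[boxp(-.021,.021,.021,0),boxp(-.021,.021,.021,.066)],
"timer":np.r_[boxp(-.014,.016,.033,0),boxp(-.011,.009,.033,.035),boxp(-.010,.004,.033,.055)]}
def hulls(c,n,p,z0=0):
    ms=M[n] if isinstance(M[n],list) else [M[n]]
    s,k=np.sin(p[2]),np.cos(p[2]); R=np.array([[k,-s,0],[s,k,0],[0,0,1]])
    return [cv2.convexHull(proj(c,m@R.T+[p[0],p[1],z0]).astype(np.float32)) for m in ms]
def render(c,n,p,z0=0):
    S=4;im=np.zeros((420*S,560*S),np.uint8)
    for h in hulls(c,n,p,z0): cv2.fillConvexPoly(im,np.round((h+.5)*S*16-8).astype(np.int32),255,shift=4)
    return cv2.resize(im,(560,420),interpolation=cv2.INTER_AREA)/255.
def fit(n,obs,p0,z0=0,yaws=(0,)):
    def cost(p): return sum(1-np.minimum(r,m).sum()/np.maximum(r,m).sum() for c,m in obs for r in [render(c,n,p,z0)])
    best=None
    for y in yaws:
        s=np.array([p0[0],p0[1],y]); ini=np.array([s,s+[.012,0,0],s+[0,.012,0],s+[0,0,.25]])
        r=minimize(cost,s,method="Nelder-Mead",options=dict(initial_simplex=ini,xatol=2e-4,fatol=1e-4,maxiter=120))
        if best is None or r.fun<best.fun: best=r
    return best.x,best.fun
E
cat > m.py <<'E'
from h import *
cs={n:camera(n) for n in("top","side")}
# holders by inlay colour
for n,c in cs.items():
    hsv=cv2.cvtColor(c["image"],cv2.COLOR_RGB2HSV)
    for h,(box) in {"can":(150,232,185,265) if n=="top" else (160,258,190,288),"vial":(222,214,246,238) if n=="top" else (222,228,248,252),"carton":(220,142,248,170) if n=="top" else (207,174,236,196),"timer":(398,200,438,232) if n=="top" else (385,190,420,212)}.items():
        x0,y0,x1,y1=box; k=hsv[y0:y1,x0:x1]
        m=(k[...,2]<75) if h=="can" else (k[...,1]>80)
        m=m.astype(np.uint8); nl,l,st,ce=cv2.connectedComponentsWithStats(m); i=1+np.argmax(st[1:,4]); m=(l==i).astype(np.uint8)
        ct=max(cv2.findContours(cv2.resize(m*255,None,fx=8,fy=8,interpolation=cv2.INTER_LINEAR)//128,0,2)[0],key=cv2.contourArea)[:,0]
        w=ray(c,(ct+.5)/8-.5+[x0,y0],.005); r=cv2.minAreaRect((w*1000).astype(np.float32))
        print(n,h,"xy",np.round(ray(c,ce[i]+[x0,y0],.005)[0],4),"rect",np.round(r[0],1),np.round(r[1],1),"ang x-axis deg",round(r[2],1))
tiles=[]
for t in M:
    obs=[];out=[]
    for n,c in cs.items():
        g=[r for r in regions_of(t,c) if r["confidence"]>.3][:1]
        if g: print(t,n,g[0]["box"],round(g[0]["confidence"],2),g[0]["pixels"].sum()); obs.append((c,g[0]["pixels"].astype(float)))
    if not obs: print("none",t); continue
    c,m=obs[-1]; ys,xs=np.nonzero(m); p0=ray(c,[xs.mean(),ys.mean()],.03)[0]
    for o in ([obs] if len(obs)==1 else [obs,obs[:1],obs[1:]]):
        p,f=fit(t,o,p0,0,np.radians(range(0,90,30)) if t=="carton" else np.radians(range(-180,180,30)) if t=="timer" else (0,))
        print(t,np.round(p[:2],4),"yaw",round(np.degrees(p[2]),1),"cost",round(f/len(o),3))
        if o is obs: q=p
    for c in cs.values():
        u,v=proj(c,[[q[0],q[1],.03]])[0].astype(int); b=30
        im=cv2.resize(c["image"][v-b:v+b,u-b:u+b,::-1],(200,200),interpolation=cv2.INTER_CUBIC)
        for h in hulls(c,t,q): cv2.polylines(im,[np.round((h-[u-b,v-b]+.5)*200/60).astype(int)],True,(0,255,0),1)
        out.append(im)
    tiles.append(np.vstack(out))
cv2.imwrite("pics/fit.png",np.hstack(tiles))
E
python3 m.py
```

```text
top can xy [0.401  0.2818] rect [401.2 282.5] [34.5 33.8] ang x-axis deg 9.4
top vial xy [0.4801 0.1178] rect [480.1 118.2] [27.1 26.3] ang x-axis deg 51.5
top carton xy [0.6722 0.143 ] rect [672.3 143. ] [42.6 40.8] ang x-axis deg 68.6
top timer xy [ 0.5581 -0.3657] rect [ 558.1 -365.6] [63.6 29.5] ang x-axis deg 70.2
side can xy [0.398  0.2825] rect [398.  282.7] [37.8 40.4] ang x-axis deg 90.0
side vial xy [0.4778 0.1196] rect [478.1 120. ] [31.9 30.7] ang x-axis deg 83.5
side carton xy [0.6705 0.1446] rect [670.5 144.5] [44.2 44.9] ang x-axis deg 68.1
side timer xy [ 0.556  -0.3641] rect [ 556.4 -363.9] [65.  33.3] ang x-axis deg 69.4
lens_can top [368.5, 258.8, 23.5, 21.4] 0.6 316
lens_can side [374.8, 233.0, 19.8, 23.9] 0.55 397
lens_can [ 0.401  -0.2717] yaw 7.2 cost 0.064
lens_can [ 0.401  -0.2728] yaw 2.8 cost 0.058
lens_can [ 0.4011 -0.2713] yaw 15.2 cost 0.048
vial top [123.2, 187.8, 19.0, 22.7] 0.5 209
vial side [124.0, 218.7, 16.3, 19.0] 0.67 245
vial [0.519  0.3851] yaw 12.3 cost 0.201
vial [0.5184 0.3834] yaw 12.6 cost 0.196
vial [0.5207 0.3862] yaw -0.0 cost 0.197
carton top [325.4, 148.0, 20.7, 27.8] 0.74 414
carton side [305.2, 154.1, 19.2, 26.5] 0.63 451
carton [ 0.675  -0.1335] yaw 18.3 cost 0.068
carton [ 0.6754 -0.1338] yaw 17.4 cost 0.069
carton [ 0.674  -0.1328] yaw 22.3 cost 0.052
timer top [301.5, 231.1, 27.7, 17.3] 0.51 315
timer side [303.2, 222.7, 27.0, 21.7] 0.77 366
timer [ 0.4636 -0.101 ] yaw 30.5 cost 0.083
timer [ 0.4635 -0.1009] yaw 29.4 cost 0.068
timer [ 0.4641 -0.101 ] yaw 32.4 cost 0.094
```

View pics/fit.png

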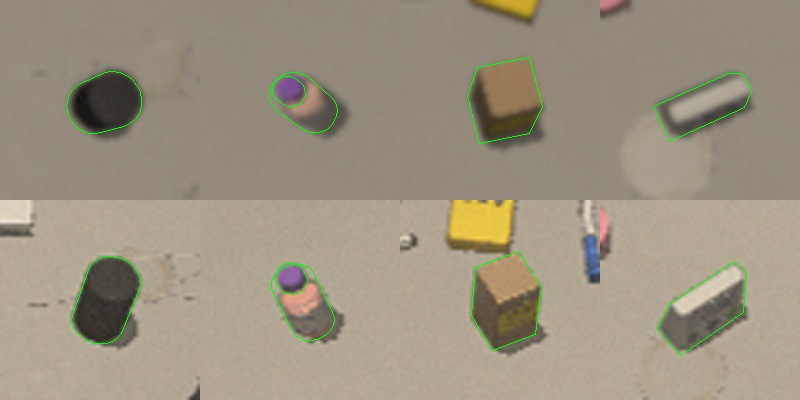

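```bash
python3 -m inch '.1545 .3565 0 0 0 0 .087;.1545 .3565 0 0 0 0 .087;.1545 .3565 0 0 0 0 .087;.1545 .3565 0 0 0 0 .087;.1545 .3565 0 0 0 0 .087;.1545 .3565 -.05 0 0 0 .087;.1545 .3565 -.1 0 0 0 .087;.1545 .3565 -.1 0 0 0 .087;.1545 .3565 -.1 0 0 0 .087;.1545 .3565 -.1 0 0 0 .087;.1545 .3565 -.1 0 0 0 .087;.1545 .3565 -.1 0 0 0 .087;.1545 .3565 -.1 0 0 0 .087;.1545 .3565 -.1 0 0 0 .087;.1545 .3565 -.1 0 0 0 .087'
```

```text
clock: 2.95
ee_pos: [0.401, -0.2736, 0.1404]
tcp_rot: [-3.141, -0.002, -1.2]
ft_force: [0.4, -0.9, 0.1]
opening: 0.0868
```

```bash
python3 -m inch '0 .001 -.035 0 0 0 .087;0 .001 -.07 0 0 0 .087;0 .001 -.09 0 0 0 .087;0 .001 -.1 0 0 0 .087;0 .001 -.1 0 0 0 .087;0 .001 -.1 0 0 0 .087;0 .001 -.1 0 0 0 .02;0 .001 -.1 0 0 0 .02;0 .001 -.1 0 0 0 .02;0 .001 -.1 0 0 0 .02;0 .001 -.1 0 0 0 .02;0 .001 -.1 0 0 0 .02;0 .001 -.1 0 0 0 .02;0 .001 -.1 0 0 0 .02;0 .001 -.1 0 0 0 .02;0 .001 -.1 0 0 0 .02'
```

```text
clock: 4.28
ee_pos: [0.4012, -0.2711, 0.0396]
tcp_rot: [-3.141, -0.0, -1.197]
ft_force: [1.0, -0.9, -0.3]
opening: 0.0405
```

```bash
python3 -m inch '0 0 .02 0 0 0 .02;0 0 .05 0 0 0 .02;0 0 .09 0 0 0 .02;0.02 .02 .12 0 0 7 .02;.04 .05 .12 0 0 14 .02;.06 .08 .12 0 0 21 .02;.08 .11 .12 0 0 28 .02;.1 .14 .12 0 0 35 .02;.11 .175 .12 0 0 42 .02;.12 .21 .12 0 0 49 .02;.12 .25 .12 0 0 56 .02;.12 .29 .12 0 0 60 .02;.11 .33 .12 0 0 60 .02;.1 .37 .12 0 0 60 .02;.08 .405 .12 0 0 60 .02;.06 .44 .12 0 0 60 .02;.04 .475 .12 0 0 60 .02;.02 .51 .12 0 0 60 .02;.01 .53 .12 0 0 60 .02;.01 .53 .12 0 0 60 .02'
```

```text
clock: 5.95
ee_pos: [0.4072, 0.2645, 0.1598]
tcp_rot: [-3.139, 0.002, -0.14]
ft_force: [0.2, 0.3, -0.5]
opening: 0.0408
```

```bash
python3 -m inch '-.0115 .0235 -.03 0 0 0 .02;-.0115 .0235 -.06 0 0 0 .02;-.0115 .0235 -.08 0 0 0 .02;-.0115 .0235 -.09 0 0 0 .02;-.0115 .0235 -.09 0 0 0 .02;-.0115 .0235 -.09 0 0 0 .02;-.0115 .0235 -.09 0 0 0 .02'
python3 - <<'E'
from h import *
c=camera("side"); d=camera("top")
print(read_state()["ee_pos"])
cv2.imwrite("pics/can.png",np.hstack([cv2.resize(k["image"][v-40:v+40,u-40:u+40,::-1],(400,400),interpolation=cv2.INTER_CUBIC) for k in(c,d) for u,v in [proj(k,[[.4,.282,.03]])[0].astype(int)]]))
E
```

```text
clock: 6.53
ee_pos: [0.4005, 0.2829, 0.0706]
tcp_rot: [-3.14, -0.002, -0.151]
ft_force: [-0.5, -0.1, -1.0]
opening: 0.0408
[0.40052709 0.28298005 0.07085248]
```

View pics/can.png

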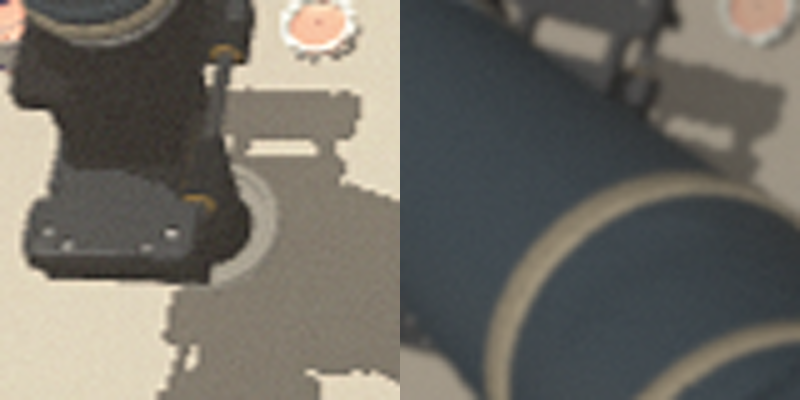

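```bash
python3 -m inch '-.001 -.001 -.015 0 0 0 .02;-.001 -.001 -.022 0 0 0 .02;-.001 -.001 -.025 0 0 0 .02;-.001 -.001 -.025 0 0 0 .02;-.001 -.001 -.025 0 0 0 .02;-.001 -.001 -.025 0 0 0 .08;-.001 -.001 -.025 0 0 0 .08;-.001 -.001 -.025 0 0 0 .08;-.001 -.001 -.025 0 0 0 .08;-.001 -.001 -.025 0 0 0 .08;-.001 -.001 -.025 0 0 0 .08;-.001 -.001 -.01 0 0 0 .08;-.001 -.001 .015 0 0 0 .08;-.001 -.001 .05 0 0 0 .08;-.001 -.001 .08 0 0 0 .08;.01 .01 .09 0 0 0 .08;.04 .04 .09 0 0 0 .08;.08 .07 .09 0 0 0 .08;.1 .1 .09 0 0 0 .087;.1 .1 .09 0 0 0 .087'
```

```text
clock: 8.3
ee_pos: [0.5034, 0.3878, 0.1595]
tcp_rot: [-3.135, -0.001, -0.15]
ft_force: [-0.4, 1.5, -0.3]
opening: 0.0846
```

```bash
python3 -m inch '.0195 .0035 -.02 0 0 0 .087;.0195 .0035 -.02 0 0 0 .087;.0195 .0035 -.05 0 0 0 .087;.0195 .0035 -.08 0 0 0 .087;.0195 .0035 -.11 0 0 0 .087;.0195 .0035 -.124 0 0 0 .087;.0195 .0035 -.124 0 0 0 .087;.0195 .0035 -.124 0 0 0 .02;.0195 .0035 -.124 0 0 0 .02;.0195 .0035 -.124 0 0 0 .02;.0195 .0035 -.124 0 0 0 .02;.0195 .0035 -.124 0 0 0 .02;.0195 .0035 -.124 0 0 0 .02;.0195 .0035 -.124 0 0 0 .02;.0195 .0035 -.124 0 0 0 .02;.0195 .0035 -.124 0 0 0 .02;.0195 .0035 -.124 0 0 0 .02'
```

```text
clock: 9.72
ee_pos: [0.5191, 0.3861, 0.0356]
tcp_rot: [-3.142, -0.0, -0.15]
ft_force: [-0.2, -0.6, 1.0]
opening: 0.0336
```

```bash
python3 -m inch '0 0 .02 0 0 0 .02;0 0 .05 0 0 0 .02;0 0 .08 0 0 0 .02;0 -.015 .1 0 0 0 .02;-.005 -.04 .11 0 0 0 .02;-.01 -.075 .11 0 0 0 .02;-.015 -.11 .11 0 0 0 .02;-.02 -.145 .11 0 0 0 .02;-.025 -.18 .11 0 0 0 .02;-.03 -.21 .11 0 0 0 .02;-.035 -.235 .1 0 0 0 .02;-.04 -.255 .08 0 0 0 .02;-.04 -.267 .06 0 0 0 .02;-.04 -.267 .04 0 0 0 .02;-.04 -.267 .03 0 0 0 .02;-.04 -.267 .03 0 0 0 .02;-.04 -.267 .03 0 0 0 .02;-.04 -.267 .03 0 0 0 .02'
python3 - <<'E'
from h import *
k=camera("side")
print(read_state()["ee_pos"])
u,v=proj(k,[[.479,.119,.03]])[0].astype(int)
cv2.imwrite("pics/vial.png",cv2.resize(k["image"][v-40:v+40,u-40:u+40,::-1],(500,500),interpolation=cv2.INTER_CUBIC))
E
```

```text
clock: 11.22
ee_pos: [0.4797, 0.1203, 0.0665]
tcp_rot: [-3.14, -0.002, -0.148]
ft_force: [-0.3, -0.9, -0.6]
opening: 0.0335
[0.47983939 0.12019052 0.06663442]
```

View pics/vial.png

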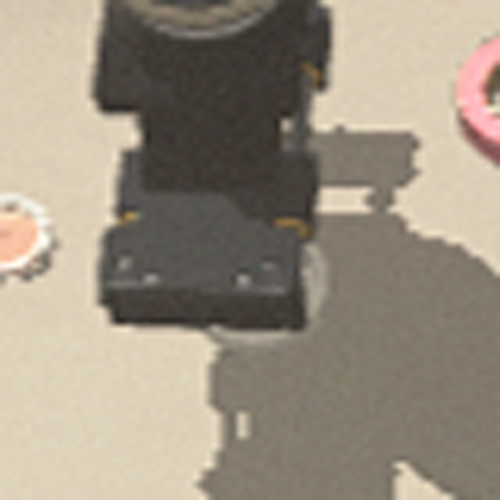

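```bash
python3 -m inch '-.0005 -.001 -.013 0 0 0 .02;-.0005 -.001 -.021 0 0 0 .02;-.0005 -.001 -.0245 0 0 0 .02;-.0005 -.001 -.0245 0 0 0 .02;-.0005 -.001 -.0245 0 0 0 .02;-.0005 -.001 -.0245 0 0 0 .08;-.0005 -.001 -.0245 0 0 0 .08;-.0005 -.001 -.0245 0 0 0 .08;-.0005 -.001 -.0245 0 0 0 .08;-.0005 -.001 -.0245 0 0 0 .08;-.0005 -.001 -.0245 0 0 0 .08;-.0005 -.001 -.01 0 0 0 .087;0 0 .015 0 0 0 .087;0 0 .05 0 0 0 .087;0 0 .08 0 0 0 .087;.015 -.02 .1 0 0 7 .087;.04 -.05 .1 0 0 14 .087;.06 -.075 .1 0 0 20 .087;.08 -.1 .1 0 0 27 .087;.08 -.1 .1 0 0 27 .087'
```

```text
clock: 12.93
ee_pos: [0.5627, 0.0118, 0.1652]
tcp_rot: [3.139, -0.001, 0.315]
ft_force: [1.2, -2.3, 0.0]
opening: 0.0874
```

```bash
python3 -m inch '.02 -.025 0 0 0 0 .087;.04 -.05 0 0 0 0 .087;.06 -.08 0 0 0 0 .087;.085 -.11 0 0 0 0 .087;.105 -.135 0 0 0 0 .087;.116 -.153 0 0 0 0 .087;.116 -.153 0 0 0 0 .087;.116 -.153 0 0 0 0 .087;.116 -.153 0 0 0 0 .087;.116 -.153 0 0 0 0 .087'
python3 - <<'E'
from h import *
cs={n:camera(n) for n in("top","side")}
print(read_state()["ee_pos"])
for t,h in(("lens_can",(.3995,.282)),("vial",(.479,.1187))):
    for n,c in cs.items():
        for r in regions_of(t,c)[:2]:
            x,y=np.array(r["box"][:2])+np.array(r["box"][2:])/2
            if np.hypot(*(ray(c,[x,y],.035)[0]-h))<.05:
                p,f=fit(t,[(c,r["pixels"].astype(float))],h,.005); print(t,n,np.round(p[:2]-h,4),round(f,3))
k=cs["side"]; cv2.imwrite("pics/pl.png",cv2.resize(k["image"][160:300,140:400,::-1],(780,420),interpolation=cv2.INTER_CUBIC))
E
```

```text
clock: 13.77
ee_pos: [0.6744, -0.1317, 0.1657]
tcp_rot: [-3.141, 0.0, 0.324]
ft_force: [-0.0, 0.3, 0.2]
opening: 0.0865
[ 0.67460924 -0.13213012  0.16590796]
lens_can top [0.0003 0.0019] 0.116
lens_can side [0.0009 0.0008] 0.16
vial top [-0.0022 -0.0037] 0.315
vial side [-0.0012 -0.0009] 0.178
```

View pics/pl.png

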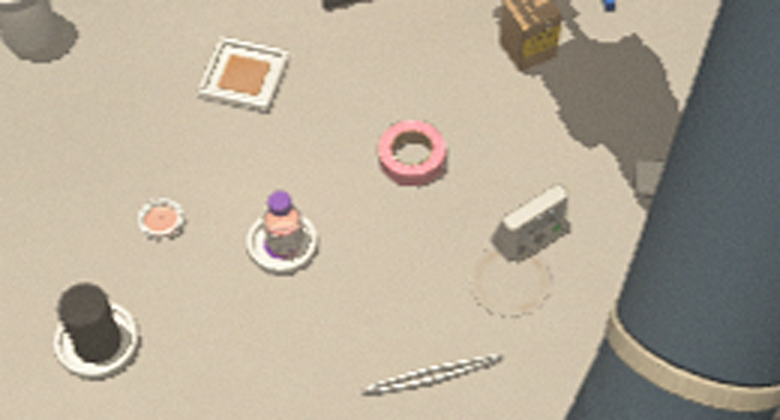

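```bash
python3 -m inch '.0005 -.001 -.03 0 0 0 .064;.0005 -.001 -.03 0 0 0 .064;.0005 -.001 -.03 0 0 0 .064;.0005 -.001 -.06 0 0 0 .064;.0005 -.001 -.09 0 0 0 .064;.0005 -.001 -.11 0 0 0 .064;.0005 -.001 -.12 0 0 0 .064;.0005 -.001 -.12 0 0 0 .064;.0005 -.001 -.12 0 0 0 .064;.0005 -.001 -.12 0 0 0 .02;.0005 -.001 -.12 0 0 0 .02;.0005 -.001 -.12 0 0 0 .02;.0005 -.001 -.12 0 0 0 .02;.0005 -.001 -.12 0 0 0 .02;.0005 -.001 -.12 0 0 0 .02;.0005 -.001 -.12 0 0 0 .02;.0005 -.001 -.12 0 0 0 .02'
```

```text
clock: 15.48
ee_pos: [0.676, -0.135, 0.0465]
tcp_rot: [3.141, -0.001, 0.321]
ft_force: [-1.0, 0.5, 5.0]
opening: 0.0421
```

```bash
python3 -m inch '0 0 .015 0 0 0 .02;0 0 .04 0 0 0 .02;0 0 .07 0 0 0 .02;0 .015 .09 0 0 -5 .02;0 .04 .1 0 0 -10 .02;0 .07 .1 0 0 -15 .02;0 .1 .1 0 0 -20 .02;0 .13 .1 0 0 -25 .02;0 .16 .1 0 0 -30 .02;-.002 .19 .1 0 0 -35 .02;-.0045 .22 .1 0 0 -40 .02;-.0045 .25 .09 0 0 -40 .02;-.0045 .27 .07 0 0 -40 .02;-.0045 .2785 .05 0 0 -40 .02;-.0045 .2785 .03 0 0 -40 .02;-.0045 .2785 .03 0 0 -40 .02;-.0045 .2785 .03 0 0 -40 .02;-.0045 .2785 .03 0 0 -40 .02'
```

```text
clock: 16.98
ee_pos: [0.6719, 0.1432, 0.0769]
tcp_rot: [-3.141, -0.001, -0.378]
ft_force: [-0.0, 0.4, -0.5]
opening: 0.0421
```

```bash
python3 -m inch '0 0 -.012 0 0 0 .02;0 0 -.02 0 0 0 .02;0 0 -.0245 0 0 0 .02;0 0 -.0245 0 0 0 .02;0 0 -.0245 0 0 0 .02;0 0 -.0245 0 0 0 .07;0 0 -.0245 0 0 0 .07;0 0 -.0245 0 0 0 .07;0 0 -.0245 0 0 0 .07;0 0 -.0245 0 0 0 .07;0 0 -.01 0 0 0 .07;0 0 .015 0 0 0 .07;0 0 .05 0 0 0 .07;0 0 .08 0 0 0 .07;-.02 -.02 .08 0 0 7 .07;-.045 -.05 .08 0 0 14 .07;-.07 -.08 .08 0 0 21 .07;-.095 -.11 .08 0 0 28 .07;-.12 -.14 .08 0 0 35 .07;-.13 -.16 .08 0 0 38 .07'
```

```text
clock: 18.65
ee_pos: [0.5376, -0.0196, 0.156]
tcp_rot: [3.139, 0.003, 0.29]
ft_force: [-1.0, -1.0, -0.1]
opening: 0.0701
```

```bash
python3 -m inch '-.02 -.02 0 0 0 7 .07;-.04 -.045 0 0 0 14 .07;-.06 -.065 0 0 0 14 .07;-.0775 -.0845 0 0 0 14 .07;-.0775 -.0845 0 0 0 14 .07;-.0775 -.0845 0 0 0 14 .07;-.0775 -.0845 0 0 0 14 .07;-.0775 -.0845 0 0 0 14 .07;-.0775 -.0845 0 0 0 14 .07'
python3 - <<'E'
from h import *
cs={n:camera(n) for n in("top","side")}
for t,h,y in(("carton",(.6715,.1437),range(-60,31,30)),):
    for n,c in cs.items():
        for r in regions_of(t,c)[:2]:
            x,yy=np.array(r["box"][:2])+np.array(r["box"][2:])/2
            if np.hypot(*(ray(c,[x,yy],.035)[0]-h))<.05:
                p,f=fit(t,[(c,r["pixels"].astype(float))],h,.005,np.radians(y)); print(t,n,np.round(p[:2]-h,4),np.degrees(p[2]),round(f,3))
k=cs["side"]; cv2.imwrite("pics/pl2.png",cv2.resize(k["image"][130:300,140:400,::-1],(780,510),interpolation=cv2.INTER_CUBIC))
E
```

```text
clock: 19.4
ee_pos: [0.4645, -0.0997, 0.156]
tcp_rot: [3.141, -0.001, 0.533]
ft_force: [0.1, -0.0, 0.1]
opening: 0.0699
carton top [0.0012 0.0007] -19.90770092164143 0.076
carton side [-0.0014  0.002 ] -17.917193148665277 0.086
```

View pics/pl2.png

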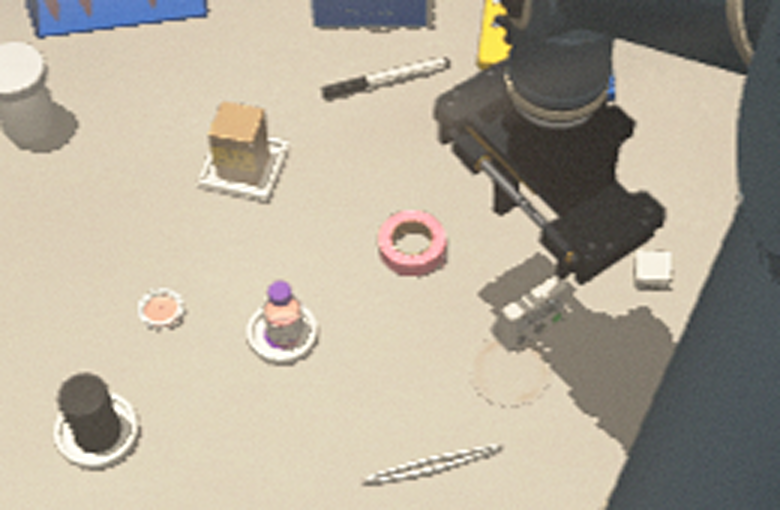

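```bash
python3 -m inch '-.001 -.001 -.03 0 0 0 .07;-.001 -.001 -.06 0 0 0 .07;-.001 -.001 -.09 0 0 0 .07;-.001 -.001 -.11 0 0 0 .07;-.001 -.001 -.121 0 0 0 .07;-.001 -.001 -.121 0 0 0 .07;-.001 -.001 -.121 0 0 0 .07;-.001 -.001 -.121 0 0 0 .005;-.001 -.001 -.121 0 0 0 .005;-.001 -.001 -.121 0 0 0 .005;-.001 -.001 -.121 0 0 0 .005;-.001 -.001 -.121 0 0 0 .005;-.001 -.001 -.121 0 0 0 .005;-.001 -.001 -.121 0 0 0 .005;-.001 -.001 -.121 0 0 0 .005;-.001 -.001 -.121 0 0 0 .005;-.001 -.001 -.121 0 0 0 .005'
```

```text
clock: 21.02
ee_pos: [0.4625, -0.1019, 0.0346]
tcp_rot: [-3.142, 0.0, 0.531]
ft_force: [0.2, -0.3, 1.2]
opening: 0.0238
```

```bash
python3 -m inch '0 0 0 0 0 0 .05;0 0 0 0 0 0 .05;0 0 0 0 0 0 .05;0 0 0 0 0 0 .05;0 0 .012 0 0 0 .05;0 0 .012 0 0 0 .05;0 0 .012 0 0 0 .05;0 0 .012 0 0 0 .005;0 0 .012 0 0 0 .005;0 0 .012 0 0 0 .005;0 0 .012 0 0 0 .005;0 0 .012 0 0 0 .005;0 0 .012 0 0 0 .005;0 0 .012 0 0 0 .005;0 0 .012 0 0 0 .005;0 0 .012 0 0 0 .005;0 0 .025 0 0 0 .005;0 0 .035 0 0 0 .005;0 0 .035 0 0 0 .005;0 0 .035 0 0 0 .005'
python3 - <<'E'
from h import *
cs={n:camera(n) for n in("top","side")}
k=cs["side"]; u,v=proj(k,[[.4625,-.102,.04]])[0].astype(int); cv2.imwrite("pics/tm.png",cv2.resize(k["image"][v-35:v+35,u-35:u+35,::-1],(560,560),interpolation=cv2.INTER_CUBIC))
E
```

```text
clock: 22.68
ee_pos: [0.463, -0.1021, 0.0701]
tcp_rot: [3.14, -0.001, 0.531]
ft_force: [-0.3, 1.2, -0.7]
opening: 0.0203
```

View pics/tm.png

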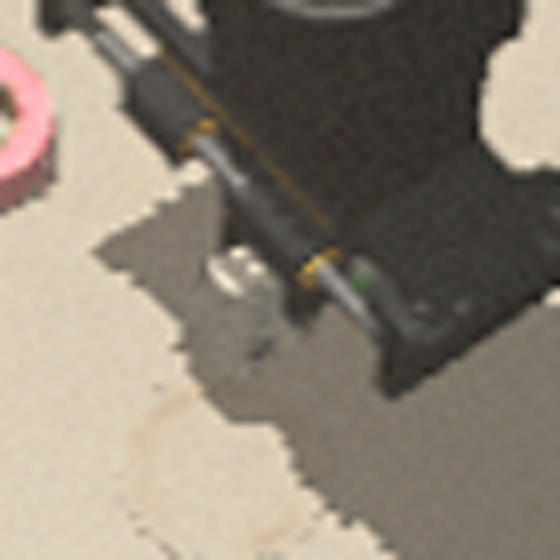

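```bash
python3 -m inch '0 0 .03 0 0 0 .005;0 0 .06 0 0 0 .005;.005 -.01 .075 0 0 -5 .005;.015 -.035 .08 0 0 -10 .005;.025 -.065 .08 0 0 -15 .005;.035 -.095 .08 0 0 -20 .005;.045 -.125 .08 0 0 -25 .005;.055 -.155 .08 0 0 -30 .005;.065 -.185 .08 0 0 -35 .005;.075 -.21 .08 0 0 -40 .005;.085 -.235 .07 0 0 -45 .005;.092 -.255 .05 0 0 -50.5 .005;.094 -.263 .03 0 0 -50.5 .005;.094 -.263 .01 0 0 -50.5 .005;.094 -.263 0 0 0 -50.5 .005;.094 -.263 0 0 0 -50.5 .005;.094 -.263 0 0 0 -50.5 .005;.094 -.263 0 0 0 -50.5 .005'
```

```text
clock: 24.28
ee_pos: [0.5574, -0.3645, 0.0707]
tcp_rot: [-3.142, -0.002, -0.35]
ft_force: [0.9, -0.5, -0.2]
opening: 0.0202
```

```bash
python3 -m inch '0 0 -.01 0 0 0 .005;0 0 -.016 0 0 0 .005;0 0 -.0185 0 0 0 .005;0 0 -.0185 0 0 0 .005;0 0 -.0185 0 0 0 .005;0 0 -.0185 0 0 0 .06;0 0 -.0185 0 0 0 .06;0 0 -.0185 0 0 0 .06;0 0 -.0185 0 0 0 .06;0 0 -.0185 0 0 0 .06;0 0 -.01 0 0 0 .06;0 0 .015 0 0 0 .06;0 0 .05 0 0 0 .06;0 0 .085 0 0 0 .06;0 0 .12 0 0 0 .06;-.02 -.02 .14 0 0 0 .06;-.05 -.05 .15 0 0 0 .06;-.075 -.075 .15 0 0 0 .06;-.1 -.1 .15 0 0 0 .06;-.1 -.1 .15 0 0 0 .06'
```

```text
clock: 25.95
ee_pos: [0.4487, -0.4732, 0.2202]
tcp_rot: [3.135, 0.002, -0.363]
ft_force: [-1.0, -1.6, -1.0]
opening: 0.06
```

```bash
python3 -m inch '-.03 -.025 0 0 0 0 .06;-.06 -.05 0 0 0 0 .06;-.09 -.075 0 0 0 0 .06;-.12 -.1 0 0 0 0 .06;-.15 -.125 0 0 0 0 .06;-.18 -.15 0 0 0 0 .06;-.18 -.15 0 0 0 0 .06;-.18 -.15 0 0 0 0 .06;-.18 -.15 0 0 0 0 .06;-.18 -.15 0 0 0 0 .06'
python3 - <<'E'
from h import *
cs={n:camera(n) for n in("top","side")}
for t,h,ys in(("lens_can",(.3995,.282),[0]),("vial",(.479,.1187),[0]),("carton",(.6715,.1437),range(-60,31,30)),("timer",(.557,-.3648),range(-80,41,30))):
    for n,c in cs.items():
        for r in regions_of(t,c)[:2]:
            x,yy=np.array(r["box"][:2])+np.array(r["box"][2:])/2
            if np.hypot(*(ray(c,[x,yy],.035)[0]-h))<.05:
                p,f=fit(t,[(c,r["pixels"].astype(float))],h,.005,np.radians(ys)); print(t,n,np.round(p[:2]-h,4),np.degrees(p[2]),round(f,3))
k=cs["top"]; a=cv2.resize(k["image"][110:290,100:460,::-1],(720,360),interpolation=cv2.INTER_CUBIC)
k=cs["side"]; u,v=proj(k,[[.557,-.365,.02]])[0].astype(int); b=cv2.resize(k["image"][v-28:v+28,u-100:u+68,::-1],(720,240),interpolation=cv2.INTER_CUBIC)
cv2.imwrite("pics/fin.png",np.vstack([a,b]))
E
```

```text
clock: 26.78
ee_pos: [0.2785, -0.6137, 0.2199]
tcp_rot: [-3.141, -0.001, -0.348]
ft_force: [0.3, -0.2, -1.5]
opening: 0.06
lens_can top [-0.0004 -0.0007] 14.934821709552002 0.091
lens_can side [-0.0002  0.0013] 13.864108136665546 0.057
vial top [-0.0026 -0.0043] 1.7661836960870296 0.246
vial side [-0.0007 -0.0009] 9.940936081097897 0.169
carton top [-0.0008  0.0006] -18.785106264440262 0.103
carton side [-0.0004  0.0025] -20.619469351200735 0.064
timer top [-0.001  -0.0013] -21.653866903333896 0.085
timer side [ 0.0007 -0.0008] -28.838702678886044 0.162
```

View pics/fin.png

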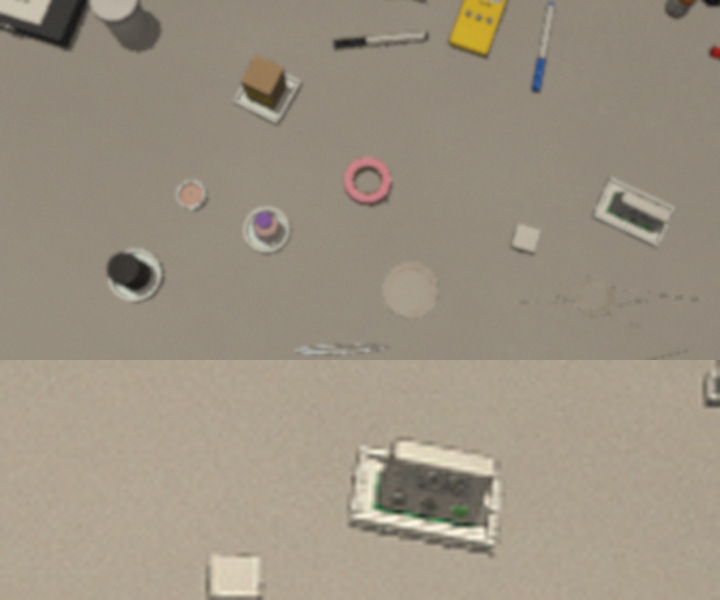

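Run:
```python
from h import *
o=[]
for n in("top","side"):
    c=camera(n)
    for dr in(0,1):
        u,v=proj(c,[[.557,-.365,.03]])[0].astype(int); b=28
        im=cv2.resize(c["image"][v-b:v+b,u-b:u+b,::-1],(380,280) if 0 else (290,290),interpolation=cv2.INTER_CUBIC)
        if dr:
            for h in hulls(c,"timer",(.5568,-.3655,np.radians(-21)),.005): cv2.polylines(im,[np.round((h-[u-b,v-b]+.5)*290/56).astype(int)],True,(0,0,255),1)
        o.append(im)
cv2.imwrite("pics/ov.png",np.vstack([np.hstack(o[:2]),np.hstack(o[2:])]))
```

```text
(no output)
```

View pics/ov.png

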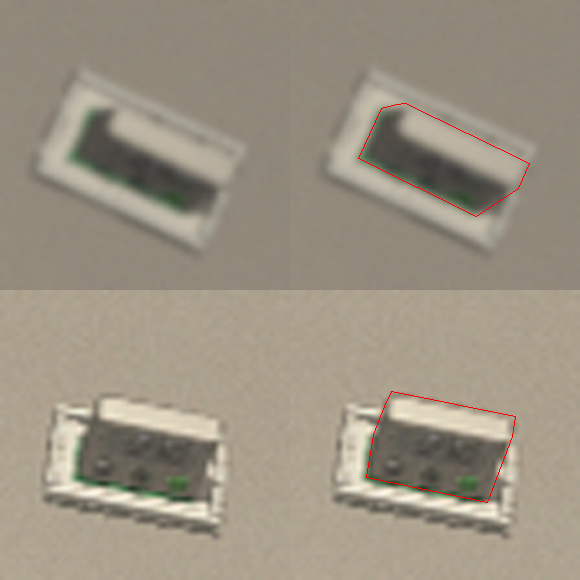

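```bash
python3 -c "
from station import *
print(hand_in())"
```

```text
the job is handed in; nothing more can be done
None
```

I put the can, vial, carton and timer into their matching holders, one top-down grasp each, and handed the job in at about 27 s. The hand-in gives no verdict.

The last camera check showed these offsets from the holder middles:

| Thing | Offset (top camera) | Offset (side camera) | Limit | Turn relative to holder walls (limit about 17°) |
|---|---|---|---|---|
| Can | 0.8 mm | 1.3 mm | 11.5 mm | not applicable |
| Vial | 5.0 mm | 1.1 mm | 11.5 mm | not applicable |
| Carton | 1.0 mm | 2.5 mm | 14.5 mm | 1–3° |
| Timer | 1.6 mm | 1.1 mm | 14.5 mm | 1.5° top, about 9° side |

- **Upright:** all four look upright in the final pictures, and the arm was clear of everything. Heights and tilts were only judged by eye and by the outline fits.
- **Bystanders:** I never went near the tape roll, cover-glass box or dish. By eye they are where they started, but I did not measure them.
- **Vial:** the two cameras disagree on its position, and its outline fit is poor because its rounded shoulder is not in my model.
- **Timer:** the side camera's turn reading came from a weaker outline fit. An overlay of the timer drawn at 21° (holder about 20°) fitted both pictures to about one pixel.

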